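# Spin the bangle inspection turntable and stop it on its mark

## Robot

A 6-joint arm with a two-finger parallel gripper is mounted at the origin on the work surface. World frame = base frame: x ahead of the robot, y to its left, z up, the work surface at z = 0. Lengths are in m, angles in rad, forces in N, time in s.
With the tool pointing down it reaches from about 0.375 to 0.825 m from the base axis. Payload 5.5 kg.
Tool frame: the origin (TCP) lies midway between the tips of the shut fingers; the grasp point (between the pads) lies 19 mm behind it (grasp_offset is the distance from the TCP to the grasp point, in m); z points along the fingers, y is the line along which they close (so a half turn about z gives the same grasp; the last joint's range is limited). The gripper opens to 85 mm and grips with 20 to 120 N. Pads are 22 mm wide; open, the fingers measure 114 mm over their backs; the gripper's body (76 mm by 85 mm) begins 54 mm behind the grasp point. The pads swing forward as they close: fully open they stand 13 mm farther back than shut.
Start: joints at [1.23, 0.314, -0.047, 1.21, 0, 1.571], TCP at [0.201, 0.565, 0.231] pointing down, gripper open.
Joint ranges: [-2.67, 2.67], [-0.69, 1.73], [-1.03, 1.25], [-2.08, 2.16], [-1.42, 1.45], [-3.14, 3.14]. Speed limits (rad/s): [2.39, 2.39, 3.01, 3.14, 3.14, 3.14].

## Interface

Orientations are given as a rotation vector (axis times angle).
In Python, from rig import state, snapshot, calibration, hand_in, grasp_offset gives the robot as it stands.
- The arm moves only by the shell command python3 -m pendant 'ROWS' [FORCE]. ROWS is JSON, a list of rows, each an object of numbers: "tx", "ty", "tz": the shift along the tool's x, y, z in units of 30 mm (1.0 is 30 mm); "wx", "wy", "wz": the turn, a rotation vector about the tool's x, y, z in units of 6 degrees (1.0 is 6 degrees); "jaw": the finger opening in mm, from 0 to 85.4. A call has 1 to 10 rows; each row shifts and turns the commanded pose from where the row before left it, along the tool's axes as they then stand; what a row does not reach is not made up. A row lasts 1/10 s, in which the tool goes at most 50 mm and 8.59 degrees, less where a joint would pass 70% of its speed; a pose out of reach is approached as far as the arm can. A call is refused whole if a number of a shift passes 1 or a number of a turn 1, either way. A call with a gripper value outside its range is refused whole. The fingers move at their own pace and stop on an object; FORCE is the grip in N (left out, the last holds). Time passes only in rows, so rows that do not move let the fingers close. It gives the time, the measured TCP pose, the force, the opening and the grip force at its end, in the units of the state.
- state(): the state, without advancing time (a new reading comes with each control period).
- snapshot(name): name is "scene" or "top"; returns (picture, depth): 420x560x3 uint8, red, green, blue; 420x560 float32, m along the optical axis (not along the pixel's ray), 0 where there is no reading.
- calibration(name): a dict with "fx", "fy", "cx", "cy" (pixels), "k1" (the pictures are not rectified: a ray, as slopes to the right and down, at radius r is drawn at 1 + k1 r^2 times it, then the intrinsics apply), "position" and "attitude" of the camera in the world. Camera axes: x right, y up, looking along -z (the intrinsics and any distortion apply to the point x, -y, -z); pixel columns grow to the right and rows downward; lengths in m; the calibration is good to about 2 mm. A picture is of the moment at which its call begins. calibration takes no time and is no camera call.
- hand_in(): hands the job in; it is judged then, once.
The state is a dict: "time": time; "q": joint angles; "dq": joint speeds; "effort": joint torques, N m; "eef_pos": TCP position; "orientation": TCP orientation; "contact_force": force on the tool from outside, world axes, zero at the start; "torque": the same for the moment, N m; "grip_width": opening from 0.0 (shut) to 1.0 (fully open); "grasp_force": force on a finger pad.
Only numpy, scipy, OpenCV 4.12 (cv2) and the standard library are available. Lean on these libraries where they do the work, as an engineer would, in place of code of your own. Each camera call takes 0.05 s, during which the arm holds its last target. There are 200 camera calls.

## Task

Take the red knob of the hand crank and wind it counter-clockwise (seen from above) until the platter carrying the bangles turns at 15 rpm; for the scanner it must stay between 13 and 17 rpm for 5 seconds without a break, and it must never pass 20 rpm or be turned backwards by more than a slight nudge. It is the platter's speed that counts: the crank drives it through a slipping fluid coupling. Then bring the platter to rest with the tip of the red pointer over the white mark on its rim, and let go of the knob; do not touch the platter or its drag pad and leave the foam tray, the clear case and the jar beside the machine in their places.

Things in the scene. Friction and masses are not known exactly. Their poses are not given: they have to be found in the camera images.
- turntable: Grey bench machine, housing 70 mm high, fixed; its place and yaw differ each time. Origin on the table under the vertical crank axis; local y points from the crank to the platter, whose vertical axis is at local (0, 300 mm). Crank end 210 mm wide, platter end 370 mm wide, both round. At the platter's local +x side: the pad's cage and a thin scanner post, 300 mm high
- crank (a joint): Angle of the hand crank, rad, 0 at the start, grows counter-clockwise from above, endless. At 0 its flat arm (top 95 mm above the table) points along the turntable's local +x. The knob's axis is 70 mm from the crank axis. Crank friction about 0.03 N m; it stays where it is left
- crank_axis (a point): Point on the crank's vertical axis, at mid height of the knob (127.5 mm above the table); fixed
- knob (a point): Middle of the red upright cylindrical knob, 36 mm across and 55 mm tall (95 to 150 mm above the table), at 70 mm from the crank axis. It spins freely on its pin, so a gripper may hold it from above with constant yaw while going round
- platter (a joint): Angle of the platter, rad, 0 at the start, grows counter-clockwise from above, endless (15 rpm = 1.571 rad/s). Dark steel disc 300 mm across, 12 mm thick, top 94 mm above the table, carrying a yellow foam disc and ten upright bangles, up to 160 mm above the table. Nominal 3 kg and 0.032 kg m2; the real load is 0.7 to 1.4 times that
- platter_axis (a point): Centre of the platter's top face, 94 mm above the table; fixed. Drive: a hidden belt turns a fluid coupling at crank speed (1:1, same sense); it gives the platter 0.05 N m per rad/s of (crank speed - platter speed), driving or braking. Time constant about 0.6 s (0.4 to 0.9). A still crank brakes the platter, which then stays where it stops
- mark (a point): Middle of the white mark (30 mm wide along the rim, 45 mm radially, and down the rim's side) on the platter's top face, at 140 mm from the platter axis; goes round with the platter. At platter angle 0 it lies on the crank's side (local -y of the turntable)
- pointer_tip (a point): Tip of the fixed red pointer, reaching in over the rim from a block on the housing; 140 mm from the platter axis and 16 mm above the platter's top face. It is clamped at a different place round the platter each time. The mark is right when it is straight below
- foam_tray: Loose yellow foam tray 130 x 220 x 50 mm with seven bangles; origin under its centre. Bystander
- clear_case: Clear plastic case 90 x 90 x 45 mm; origin under its centre. Bystander
- polish_jar: Amber jar 70 mm across, 80 mm high; origin under its centre. Bystander
- drag_pad: Blue felt pad, 30 mm cube, loose in its black cage on the platter rim; origin under its centre. Leave alone. It and the bearing oppose motion with a roughly constant 0.02 to 0.06 N m, unknown each time: in steady running the crank leads the platter by some 0.4 to 1.2 rad/s, and a smaller lead does not move a resting platter

How it is judged:
On the way, in this order (a step that is already met when the one before it is completed fails the run):
1. the platter turns counter-clockwise at 13 to 17 rpm for 5 s without a break (velocity of joint platter between 1.361 and 1.78 rad/s), for 5 s.
2. the platter stands still with the mark under the pointer (horizontal distance between mark and pointer_tip below 0.016 m and velocity of joint platter between -0.06 and 0.06 rad/s), for 0.4 s.
At the end, for the whole second after the job is handed in: Crank and platter stand still (below 0.06 rad/s for the platter, 0.1 rad/s for the crank), the pointer tip is over the white mark (mark point within 16 mm of it, seen from above), and the robot has let go (all of step 2 and velocity of joint crank between -0.1 and 0.1 rad/s); the robot touches nothing.
It fails at once if the platter runs faster than 20 rpm (velocity of joint platter above 2.1 rad/s).
It fails at once if the platter is turned backwards faster than 3 rpm (velocity of joint platter below -0.314 rad/s).
It fails at once if the robot touches the platter or what is on it (contact force between any of the arm, the fingers and platter above 1 N).
It fails at once if the robot touches the drag pad (contact force between any of the arm, the fingers and drag_pad above 1 N).
It fails at once if a bystander is pushed out of its place by more than 20 mm (distance of any of foam_tray, clear_case, polish_jar from where it was at the start of the episode above 0.02 m).
It also fails if it takes over 58 s, if anything falls off the work surface, if the arm or the gripper's body presses on something with over 40 N, if the wrist force passes 120 N, or if a joint passes its speed limit or range.

## Working session

There is one attempt and no reset: what is moved stays moved. The work goes in short steps, Python scripts to look and compute and a shell command to move; the robot and the scene stay as the last step left them, time stands still between calls to the robot, and variables do not carry over. Pictures are saved under pics/ and viewed, at most 10 in all, crops included, and the job is handed in when it is done.

```bash
ls; mkdir -p pics
python3 - <<'E'
from rig import *
import cv2,numpy as np
for n in("scene","top"):
    p,d=snapshot(n); cv2.imwrite(f"pics/{n}0.png",p[:,:,::-1]); np.savez(f"{n}0.npz",p=p,d=d); print(calibration(n))
s=state();print(s,grasp_offset)
E
```

```text
pics
{'fx': 396.10961930369285, 'fy': 396.10961930369285, 'cx': 281.17109033823215, 'cy': 208.30185067160767, 'k1': -0.018273321159274648, 'position': array([0.82495183, 0.23439507, 0.85272088]), 'attitude': array([0.22541626, 0.70720625, 2.41352516])}
{'fx': 516.8002515835066, 'fy': 516.8002515835066, 'cx': 278.3998486254076, 'cy': 210.2656683385601, 'k1': -0.05988141052428368, 'position': array([ 0.42777491, -0.17918382,  1.36418929]), 'attitude': array([ 0.06038454, -0.0671075 , -1.56599653])}
{'time': 0.1, 'q': array([ 1.22999650e+00,  3.14140274e-01, -4.79839884e-02,  1.21020878e+00,
        2.10859917e-05,  1.57081314e+00]), 'dq': array([ 0.00022669, -0.00230083,  0.00122748,  0.00158993,  0.00224121,
       -0.00098039]), 'effort': array([-8.48506460e-06, -5.40766168e+01,  3.40541697e+01,  1.12283241e-02,
        2.32773596e-05,  1.00222414e-05]), 'eef_pos': array([0.20036193, 0.56499832, 0.23052765]), 'orientation': array([-5.32718416e-01, -3.09581041e+00,  2.37308481e-03]), 'contact_force': array([0.00463839, 0.23801023, 0.52928262]), 'torque': array([-0.04701598,  0.02098323, -0.03926085]), 'grasp_force': 0.0, 'grip_width': 0.9971677960283383} 0.0187
```

View pics/scene0.png

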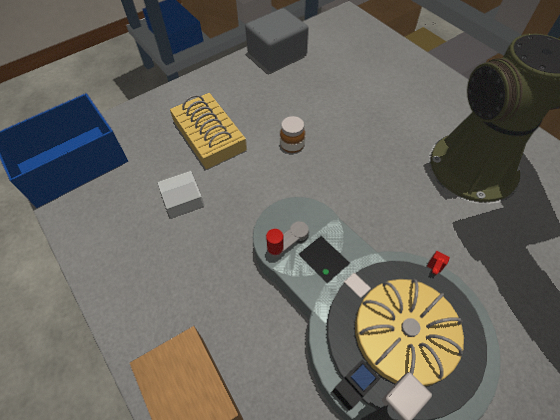

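View pics/top0.png

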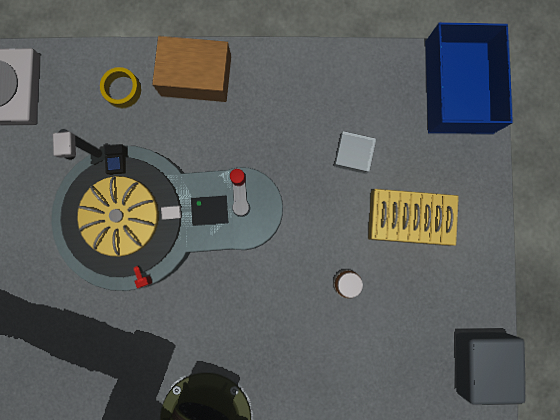

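The scene view shows the knob at (275,241), the mark at (358,286), the pointer at (437,263) and the platter hub at (411,327). In the top view the knob is at (238,177), the crank hub at (240,208), the mark at (171,212), the pointer tip near (137,268) and the platter hub at (116,216).

```bash
cat > h.py <<'E'
from rig import *
import cv2,numpy as np
from scipy.spatial.transform import Rotation as R
def rays(n,uv):
    c=calibration(n);K=np.array([[c['fx'],0,c['cx']],[0,c['fy'],c['cy']],[0,0,1]])
    xy=cv2.undistortPoints(np.asarray(uv,float).reshape(-1,1,2),K,np.array([c['k1'],0,0,0,0])).reshape(-1,2)
    d=np.c_[xy[:,0],-xy[:,1],-np.ones(len(xy))]
    return c['position'],R.from_rotvec(c['attitude']).apply(d)
def plane(n,uv,z):
    o,d=rays(n,uv); return o+d*((z-o[2])/d[:,2])[:,None]
def cloud(n,d):
    v,u=np.mgrid[:d.shape[0],:d.shape[1]]
    o,r=rays(n,np.c_[u.ravel(),v.ravel()]); return (o+r*d.reshape(-1,1)).reshape(*d.shape,3)
def red(p):
    q=p.astype(int);return (q[...,0]>110)&(q[...,1]<70)&(q[...,2]<70)
def circ(P):
    A=np.c_[2*P[:,:2],np.ones(len(P))];s=np.linalg.lstsq(A,(P[:,:2]**2).sum(1),rcond=None)[0]
    return s[:2],np.sqrt(s[2]+s[0]**2+s[1]**2)
E
python3 - <<'E'
from h import *
for n in("top","scene"):
    z=np.load(n+"0.npz");p,d=z['p'],z['d'];P=cloud(n,d);q=p.astype(int)
    m=red(p);k,l,st,ce=cv2.connectedComponentsWithStats(m.astype(np.uint8))
    for i in range(1,k):
        if st[i,4]>20:
            X=P[l==i]; print(n,"red",st[i],X[:,2].max().round(3)); T=X[X[:,2]>X[:,2].max()-.006]; print("  toppts",len(T),T.mean(0).round(4),"range",T.min(0).round(3),T.max(0).round(3))
            if X[:,2].max()>.13: print("   circ",circ(T[:]), "mid",(T.min(0)+T.max(0))/2)
            else:
                for a in X[np.argsort(X[:,1])][::max(1,len(X)//25)]: print("    ",a.round(3))
    # foam disc
    y=(q[...,0]>150)&(q[...,2]<120)&(q[...,1]>110)
    k,l,st,ce=cv2.connectedComponentsWithStats(y.astype(np.uint8));
    for i in range(1,k):
        if st[i,4]>300: print(n,"yellow",st[i],P[l==i].mean(0).round(3),np.median(P[l==i][:,2]))
    w=(q.min(-1)>150)&(np.abs(P[...,2]-.094)<.006)
    k,l,st,ce=cv2.connectedComponentsWithStats(w.astype(np.uint8))
    for i in range(1,k):
        if st[i,4]>30: print(n,"white",st[i],ce[i],P[l==i].mean(0).round(4))
E
```

```text
top red [230 169  14  14 159] 1.364
  toppts 2 [ 0.4278 -0.1792  1.3642] range [ 0.428 -0.179  1.364] [ 0.428 -0.179  1.364]
   circ (array([ 0.09891848, -0.04143439]), np.float64(0.35654096146662373)) mid [ 0.42777491 -0.17918382  1.36418929]
top red [134 266  14  22 157] 1.364
  toppts 1 [ 0.4278 -0.1792  1.3642] range [ 0.428 -0.179  1.364] [ 0.428 -0.179  1.364]
   circ (array([ 0.09891848, -0.04143439]), np.float64(0.35654096146662373)) mid [ 0.42777491 -0.17918382  1.36418929]
top yellow [100  68  37  35 338] [0.864 0.239 0.046] 0.04549203361969201
top yellow [  78  177   78   79 3414] [0.514 0.205 0.125] 0.12052677189431127
top yellow [ 372  189   86   56 2946] [ 0.519 -0.53   0.054] 0.04946352677262944
top white [161 206  19  13 202] [170.02475248 212.36633663] [0.5248 0.083  0.0947]
scene red [266 229  17  15 201] 0.152
  toppts 191 [ 0.6109 -0.0839  0.1488] range [ 0.595 -0.101  0.146] [ 0.627 -0.067  0.152]
   circ (array([ 0.610737  , -0.08414734]), np.float64(0.011962391730332438)) mid [ 0.6109544  -0.08400142  0.14936157]
scene red [433 251  17  23 206] 0.853
  toppts 1 [0.825  0.2344 0.8527] range [0.825 0.234 0.853] [0.825 0.234 0.853]
   circ (array([0.30783829, 0.08746665]), np.float64(0.5375819729859397)) mid [0.82495183 0.23439507 0.85272088]
scene yellow [ 170   93   75   65 1359] [ 0.528 -0.516  0.052] 0.048774324101988564
scene yellow [ 357  279  107  106 4760] [0.512 0.211 0.123] 0.11915793541087483
scene yellow [ 132  326  106   94 6137] [0.898 0.033 0.102] 0.0992659098666494
scene white [345 273  25  24 293] [356.90443686 284.51535836] [0.5265 0.0819 0.0935]
```

Run:
```python
from h import *
K={};C={};T={}
for n in("top","scene"):
    z=np.load(n+"0.npz");p,d=z['p'],z['d'];P=cloud(n,d);q=p.astype(int)
    ok=d>0
    y=((q[...,0]>150)&(q[...,2]<120)&(q[...,1]>110)&(np.hypot(P[...,0]-.513,P[...,1]-.208)<.13)).astype(np.uint8)
    c=max(cv2.findContours(y,0,2)[0],key=cv2.contourArea); h=cv2.convexHull(c)
    print(n,"foam",circ(plane(n,h,.12)))
    # dark platter rim
    dk=((q.max(-1)<90)&(abs(P[...,2]-.094)<.008)&(np.hypot(P[...,0]-.513,P[...,1]-.208)<.165)).astype(np.uint8)
    c=cv2.convexHull(max(cv2.findContours(cv2.morphologyEx(dk,cv2.MORPH_OPEN,np.ones((3,3))),0,2)[0],key=cv2.contourArea)); print(n,"rim",circ(plane(n,c,.094)))
    m=red(p)&ok
    kn=m&(abs(P[...,2]-.15)<.006)&(P[...,1]<0)
    c=cv2.findContours(kn.astype(np.uint8),0,2)[0];c=max(c,key=cv2.contourArea);print(n,"knob",circ(plane(n,cv2.convexHull(c),.15)))
    X=P[m&(P[...,1]>.05)&(P[...,1]<.3)&(P[...,2]<.2)]
    r=np.hypot(X[:,0]-.513,X[:,1]-.208)
    for i in np.argsort(r)[:40:3]: print("   ptr",X[i].round(4),r[i].round(4))
    print("   maxr",r.max(),X[r>r.max()-.01].mean(0))
    # crank arm/hub: light grey at z .09-.12 near
    g=ok&(P[...,2]>.09)&(P[...,2]<.125)&(np.hypot(P[...,0]-.545,P[...,1]+.09)<.04)
    print("   hub z",P[g].mean(0).round(4) , g.sum())
    for zz in(.095,.1,.105,.11): print(zz,((P[...,2]>zz)&g).sum(), P[(P[...,2]>zz)&g].mean(0).round(4))
    cv2.imwrite(f"pics/crop_{n}.png",cv2.resize(p[150:300,60:290,::-1] if n=="top" else p[190:420,240:500,::-1],None,fx=3 if n=="top" else 2.6,fy=3 if n=="top" else 2.6,interpolation=2))
```

```text
top foam (array([0.5147519, 0.2083389]), np.float64(0.09589552526585857))
top rim (array([0.5148661 , 0.20841018]), np.float64(0.14943427848752125))
top knob (array([ 0.60908046, -0.08482678]), np.float64(0.0165391041910596))
   ptr [0.3931 0.1586 0.1159] 0.1296
   ptr [0.3907 0.1587 0.1155] 0.1319
   ptr [0.3884 0.1604 0.1181] 0.1334
   ptr [0.3859 0.1634 0.1158] 0.1347
   ptr [0.3828 0.1686 0.0966] 0.136
   ptr [0.3859 0.156  0.116 ] 0.1373
   ptr [0.3836 0.1575 0.1194] 0.1389
   ptr [0.3835 0.1538 0.1148] 0.1404
   ptr [0.3812 0.1553 0.1182] 0.1419
   ptr [0.3788 0.1578 0.118 ] 0.1433
   ptr [0.3788 0.1554 0.1176] 0.1441
   ptr [0.3786 0.1519 0.1124] 0.1456
   ptr [0.3737 0.1596 0.1109] 0.1475
   ptr [0.3765 0.148  0.118 ] 0.1491
   maxr 0.17963081757434854 [0.35046303 0.14506084 0.11576854]
   hub z [ 0.5513 -0.0895  0.0949] 341
0.095 155 [ 0.5484 -0.0895  0.097 ]
0.1 4 [ 0.5468 -0.0858  0.1015]
0.105 0 [nan nan nan]
0.11 0 [nan nan nan]
scene foam (array([0.51730764, 0.20846047]), np.float64(0.09633212825679621))
scene rim (array([0.51652376, 0.20934484]), np.float64(0.147695815
[... 175 characters left out ...]
3931 0.157  0.1143] 0.1303
   ptr [0.3912 0.1555 0.1137] 0.1327
   ptr [0.3902 0.1568 0.1148] 0.1331
   ptr [0.3872 0.1619 0.1151] 0.134
   ptr [0.3898 0.154  0.1141] 0.1345
   ptr [0.3863 0.1591 0.1136] 0.1358
   ptr [0.3864 0.1538 0.114 ] 0.1377
   ptr [0.385  0.155  0.1144] 0.1385
   ptr [0.3839 0.1536 0.1154] 0.14
   ptr [0.3807 0.1587 0.1152] 0.1412
   ptr [0.3793 0.1612 0.1128] 0.1417
   ptr [0.379  0.16   0.1151] 0.1423
   maxr 0.178882977618806 [0.35161993 0.14461671 0.11442514]
   hub z [ 0.5516 -0.0877  0.0934] 374
0.095 40 [ 0.546  -0.0869  0.0957]
0.1 0 [nan nan nan]
0.105 0 [nan nan nan]
0.11 0 [nan nan nan]<stdin>:22: RuntimeWarning: Mean of empty slice.
  ret = um.true_divide(
```

View pics/crop_top.png

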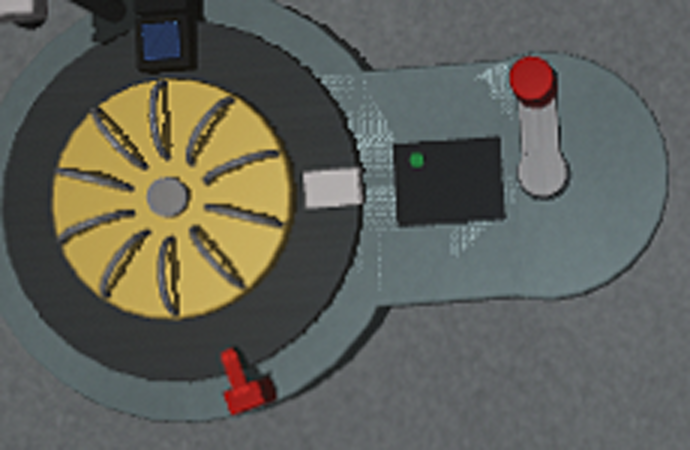

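View pics/crop_scene.png

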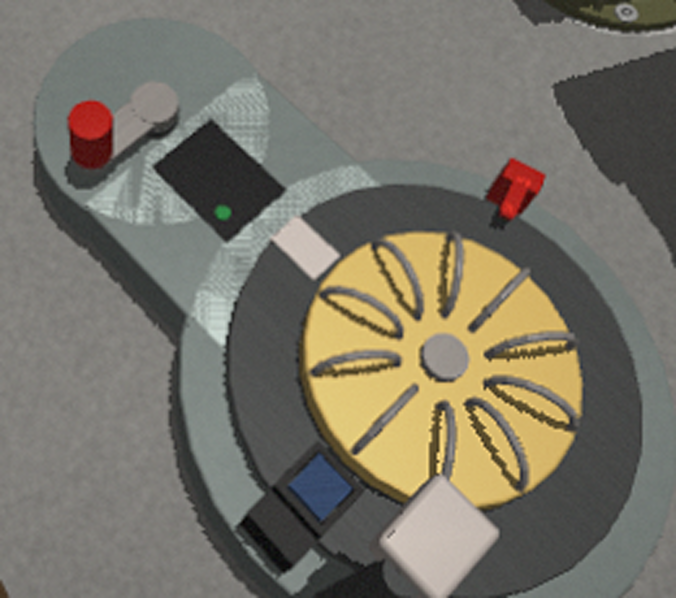

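```bash
python3 -m pendant '[{"wz":1,"jaw":85},{"wz":1},{"wz":1},{"wz":1},{"wz":1},{"wz":1},{"wz":1},{"wz":1},{"wz":1},{"wz":1}]' 30; python3 -m pendant '[{"wz":0.9},{"wz":0.85},{"tx":-0.98,"ty":0.62},{"tx":-0.98,"ty":0.62},{"tx":-0.98,"ty":0.62},{"tx":-0.98,"ty":0.62},{"tx":-0.98,"ty":0.62},{"tx":-0.98,"ty":0.62},{"tx":-0.98,"ty":0.62},{"tx":-0.98,"ty":0.62}]'
```

```text
validation failed for argument at $[0]...
validation failed for argument at $[0]...
```

```bash
python3 -m pendant '[{"tx":0,"ty":0,"tz":0,"wx":0,"wy":0,"wz":1,"jaw":85}]' 30; python3 -m pendant --help | head -20
```

```text
time: 0.2
eef_pos: [0.2004, 0.5651, 0.2307]
orientation: [-0.697, -3.063, 0.002]
contact_force: [0.6, -0.3, 1.4]
grip_width: 0.995
grasp_force: 0.0invalid input: not JSON, or not a number
```

```bash
python3 -m pendant '[{"tx":0,"ty":0,"tz":0,"wx":0,"wy":0,"wz":1,"jaw":85},{"tx":0,"ty":0,"tz":0,"wx":0,"wy":0,"wz":1,"jaw":85},{"tx":0,"ty":0,"tz":0,"wx":0,"wy":0,"wz":1,"jaw":85},{"tx":0,"ty":0,"tz":0,"wx":0,"wy":0,"wz":1,"jaw":85},{"tx":0,"ty":0,"tz":0,"wx":0,"wy":0,"wz":1,"jaw":85},{"tx":0,"ty":0,"tz":0,"wx":0,"wy":0,"wz":1,"jaw":85},{"tx":0,"ty":0,"tz":0,"wx":0,"wy":0,"wz":1,"jaw":85},{"tx":0,"ty":0,"tz":0,"wx":0,"wy":0,"wz":1,"jaw":85},{"tx":0,"ty":0,"tz":0,"wx":0,"wy":0,"wz":1,"jaw":85},{"tx":0,"ty":0,"tz":0,"wx":0,"wy":0,"wz":1,"jaw":85}]'; python3 -m pendant '[{"tx":0,"ty":0,"tz":0,"wx":0,"wy":0,"wz":0.75,"jaw":85},{"tx":-0.98,"ty":0.62,"tz":0,"wx":0,"wy":0,"wz":0,"jaw":85},{"tx":-0.98,"ty":0.62,"tz":0,"wx":0,"wy":0,"wz":0,"jaw":85},{"tx":-0.98,"ty":0.62,"tz":0,"wx":0,"wy":0,"wz":0,"jaw":85},{"tx":-0.98,"ty":0.62,"tz":0,"wx":0,"wy":0,"wz":0,"jaw":85},{"tx":-0.98,"ty":0.62,"tz":0,"wx":0,"wy":0,"wz":0,"jaw":85},{"tx":-0.98,"ty":0.62,"tz":0,"wx":0,"wy":0,"wz":0,"jaw":85},{"tx":-0.98,"ty":0.62,"tz":0,"wx":0,"wy":0,"wz":0,"jaw":85},{"tx":-0.98,"ty":0.62,"tz":0,"wx":0,"wy":0,"wz":0,"jaw":85}]'
```

```text
time: 1.2
eef_pos: [0.2004, 0.5652, 0.2308]
orientation: [2.138, 2.302, -0.001]
contact_force: [0.3, -0.6, -0.2]
grip_width: 0.999
grasp_force: 0.0
time: 2.1
eef_pos: [0.3496, 0.3288, 0.231]
orientation: [2.222, 2.221, -0.001]
contact_force: [-0.3, -0.3, 0.1]
grip_width: 0.992
grasp_force: 0.0
```

```bash
python3 -m pendant '[{"tx":-0.985,"ty":0.62,"tz":0,"wx":0,"wy":0,"wz":0,"jaw":85},{"tx":-0.985,"ty":0.62,"tz":0,"wx":0,"wy":0,"wz":0,"jaw":85},{"tx":-0.985,"ty":0.62,"tz":0,"wx":0,"wy":0,"wz":0,"jaw":85},{"tx":-0.985,"ty":0.62,"tz":0,"wx":0,"wy":0,"wz":0,"jaw":85},{"tx":-0.985,"ty":0.62,"tz":0,"wx":0,"wy":0,"wz":0,"jaw":85},{"tx":-0.985,"ty":0.62,"tz":0,"wx":0,"wy":0,"wz":0,"jaw":85},{"tx":-0.985,"ty":0.62,"tz":0,"wx":0,"wy":0,"wz":0,"jaw":85},{"tx":-0.985,"ty":0.62,"tz":0,"wx":0,"wy":0,"wz":0,"jaw":85},{"tx":-0.985,"ty":0.62,"tz":0,"wx":0,"wy":0,"wz":0,"jaw":85},{"tx":-0.985,"ty":0.62,"tz":0,"wx":0,"wy":0,"wz":0,"jaw":85}]'; python3 -m pendant '[{"tx":-0.985,"ty":0.62,"tz":0,"wx":0,"wy":0,"wz":0,"jaw":85},{"tx":-0.985,"ty":0.62,"tz":0,"wx":0,"wy":0,"wz":0,"jaw":85},{"tx":-0.985,"ty":0.62,"tz":0,"wx":0,"wy":0,"wz":0,"jaw":85},{"tx":-0.9,"ty":0.62,"tz":0,"wx":0,"wy":0,"wz":0,"jaw":85},{"tx":0,"ty":0,"tz":0.5,"wx":0,"wy":0,"wz":0,"jaw":80}]'
python3 - <<'E'
from h import *
p,d=snapshot("scene"); cv2.imwrite("pics/s1.png",cv2.resize(p[150:350,180:440,::-1],None,fx=3,fy=3)); print(state()['eef_pos'],state()['q'])
E
```

```text
time: 3.1
eef_pos: [0.5354, 0.0333, 0.2309]
orientation: [-2.222, -2.22, 0.001]
contact_force: [0.3, -0.3, 0.5]
grip_width: 0.994
grasp_force: 0.0
time: 3.6
eef_pos: [0.6124, -0.0846, 0.2171]
orientation: [2.223, 2.214, 0.002]
contact_force: [0.7, -0.1, 0.3]
grip_width: 0.938
grasp_force: 0.0
[ 0.60946311 -0.08285955  0.21330088] [-1.35017613e-01  3.51169551e-01 -3.58941952e-02  1.18612490e+00
 -2.02402225e-04  1.43886790e+00]
```

View pics/s1.png

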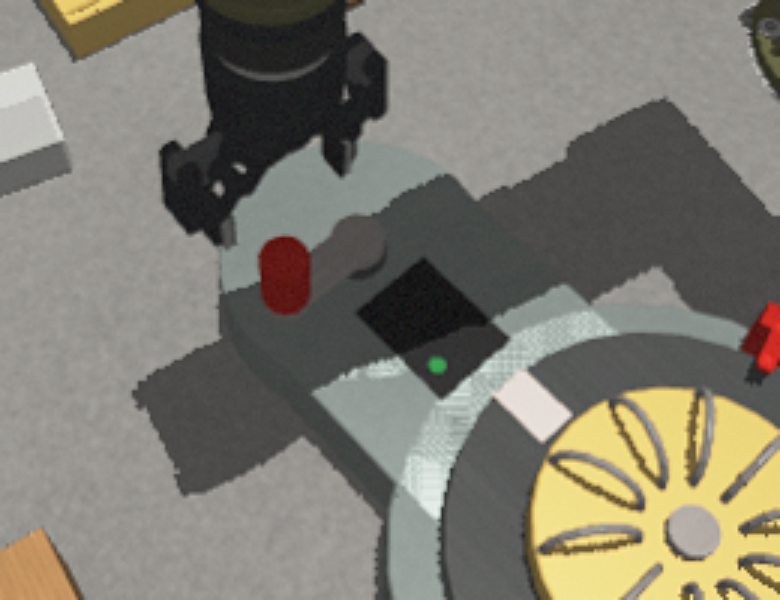

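The gripper is above the red knob (crop pixel 285,275), one jaw on each side, and the mark is unmoved. I'll descend and grip.

```bash
python3 -m pendant '[{"tx":-0.06,"ty":0,"tz":0.9,"wx":0,"wy":0,"wz":0,"jaw":75},{"tx":0,"ty":0,"tz":0.9,"wx":0,"wy":0,"wz":0,"jaw":70},{"tx":0,"ty":0,"tz":0.9,"wx":0,"wy":0,"wz":0,"jaw":65},{"tx":0,"ty":0,"tz":0.67,"wx":0,"wy":0,"wz":0,"jaw":60},{"tx":0,"ty":0,"tz":0,"wx":0,"wy":0,"wz":0,"jaw":40}]' 30;  python3 -m pendant '[{"tx":0,"ty":0,"tz":0,"wx":0,"wy":0,"wz":0,"jaw":0},{"tx":0,"ty":0,"tz":0,"wx":0,"wy":0,"wz":0,"jaw":0},{"tx":0,"ty":0,"tz":0,"wx":0,"wy":0,"wz":0,"jaw":0},{"tx":0,"ty":0,"tz":0,"wx":0,"wy":0,"wz":0,"jaw":0}]' 30; python3 -c "
from rig import *;print(state())"
```

```text
time: 4.15
eef_pos: [0.6063, -0.082, 0.1119]
orientation: [-2.217, -2.218, 0.006]
contact_force: [-0.4, 0.1, -0.2]
grip_width: 0.548
grasp_force: 0.0
time: 4.55
eef_pos: [0.6094, -0.0826, 0.1149]
orientation: [-2.221, -2.221, -0.0]
contact_force: [3.8, 0.6, -15.2]
grip_width: 0.413
grasp_force: 33.6
{'time': 4.55, 'q': array([-1.34906359e-01,  4.08586957e-01, -1.84321774e-01,  9.78261222e-01,
        3.18566636e-04,  1.43618267e+00]), 'dq': array([-0.00275368, -0.00090018, -0.00095968, -0.0037972 , -0.00036425,
        0.00028986]), 'effort': array([-7.57452864e-01, -6.57421589e+01,  3.52908719e+01,  1.61722016e+00,
       -4.12603123e-01,  1.62415492e-02]), 'eef_pos': array([ 0.6093997 , -0.08260792,  0.11494762]), 'orientation': array([-2.22141991e+00, -2.22076967e+00, -4.26863019e-05]), 'contact_force': array([  3.81085908,   0.59829698, -15.2120322 ]), 'torque': array([ 0.19349079, -0.70128664,  0.03948692]), 'grasp_force': 33.62812578678131, 'grip_width': 0.41314093374124006}
```

```bash
cat > plan.py <<'E'
# plan.py start_deg step step ... : rows along the crank circle; position follows exact circle, rounding carried
import sys,json,os,numpy as np
c0=float(sys.argv[1]); st=[float(eval(a)) for a in sys.argv[2:]]
Y=4.6; P=lambda c:.07/.03*np.array([np.sin(np.radians(c+Y)),np.cos(np.radians(c+Y))]) # tx(world y), ty(world x)
r=np.round(P(c0),2);c=c0;o=[]
for s in st:
    c+=s;n=np.round(P(c),2);d=n-r;r=n
    o.append('{"tx":%g,"ty":%g,"tz":0,"wx":0,"wy":0,"wz":0,"jaw":0}'%tuple(np.round(d,2)))
print("["+",".join(o)+"]");print("end",round(c,2))
E
cat > look.py <<'E'
from h import *
import json,os
C=np.array([.516,.2085]);a0=np.radians(274.5)
def look(n="scene"):
    t=state()['time'];p,d=snapshot(n);P=plane(n,np.argwhere(np.ones(p.shape[:2]))[:,::-1],.094).reshape(*p.shape[:2],3)
    q=p.astype(int);r=np.hypot(P[...,0]-C[0],P[...,1]-C[1])
    w=(q.min(-1)>100)&(q.max(-1)-q.min(-1)<40)&(r>.108)&(r<.146)&((d==0)|(abs(cloud(n,d)[...,2]-.094)<.008))
    k,l,st,ce=cv2.connectedComponentsWithStats(w.astype(np.uint8));i=1+np.argmax(st[1:,4]) if k>1 else 0
    if i==0: print("no mark");return
    m=P[l==i].mean(0);a=np.arctan2(m[1]-C[1],m[0]-C[0])-a0
    a=a%(2*np.pi); print("t %.2f %s area %d platter %.3f rad"%(t,n,st[i,4],a)); 
    cv2.imwrite(f"pics/{n}_{t:.2f}.png",p[:,:,::-1]);return t,a
if __name__=="__main__":
    import sys; look(sys.argv[1] if len(sys.argv)>1 else "scene")
E
python3 look.py; python3 plan.py 0 4 8 12 40/3 40/3 40/3 40/3 40/3 40/3 40/3;  python3 plan.py 117.33 40/3 40/3 40/3 40/3 40/3 40/3 40/3 40/3 40/3 40/3
```

```text
t 4.55 scene area 294 platter 0.008 rad
[{"tx":0.16,"ty":-0.02,"tz":0,"wx":0,"wy":0,"wz":0,"jaw":0},{"tx":0.32,"ty":-0.07,"tz":0,"wx":0,"wy":0,"wz":0,"jaw":0},{"tx":0.45,"ty":-0.19,"tz":0,"wx":0,"wy":0,"wz":0,"jaw":0},{"tx":0.44,"ty":-0.31,"tz":0,"wx":0,"wy":0,"wz":0,"jaw":0},{"tx":0.36,"ty":-0.41,"tz":0,"wx":0,"wy":0,"wz":0,"jaw":0},{"tx":0.25,"ty":-0.48,"tz":0,"wx":0,"wy":0,"wz":0,"jaw":0},{"tx":0.14,"ty":-0.52,"tz":0,"wx":0,"wy":0,"wz":0,"jaw":0},{"tx":0.01,"ty":-0.54,"tz":0,"wx":0,"wy":0,"wz":0,"jaw":0},{"tx":-0.11,"ty":-0.53,"tz":0,"wx":0,"wy":0,"wz":0,"jaw":0},{"tx":-0.23,"ty":-0.49,"tz":0,"wx":0,"wy":0,"wz":0,"jaw":0}]
end 117.33
[{"tx":-0.34,"ty":-0.43,"tz":0,"wx":0,"wy":0,"wz":0,"jaw":0},{"tx":-0.42,"ty":-0.33,"tz":0,"wx":0,"wy":0,"wz":0,"jaw":0},{"tx":-0.5,"ty":-0.23,"tz":0,"wx":0,"wy":0,"wz":0,"jaw":0},{"tx":-0.53,"ty":-0.11,"tz":0,"wx":0,"wy":0,"wz":0,"jaw":0},{"tx":-0.54,"ty":0.02,"tz":0,"wx":0,"wy":0,"wz":0,"jaw":0},{"tx":-0.52,"ty":0.15,"tz":0,"wx":0,"wy":0,"wz":0,"jaw":0},{"tx":-0.48,"ty":0.25,"tz":0,"wx":0,"wy":0,"wz":0,"jaw":0},{"tx":-0.4,"ty":0.37,"tz":0,"wx":0,"wy":0,"wz":0,"jaw":0},{"tx":-0.31,"ty":0.44,"tz":0,"wx":0,"wy":0,"wz":0,"jaw":0},{"tx":-0.2,"ty":0.51,"tz":0,"wx":0,"wy":0,"wz":0,"jaw":0}]
end 250.66
```

```bash
python3 -m pendant '[{"tx":0.16,"ty":-0.02,"tz":-0.1,"wx":0,"wy":0,"wz":0,"jaw":0},{"tx":0.32,"ty":-0.07,"tz":0,"wx":0,"wy":0,"wz":0,"jaw":0},{"tx":0.45,"ty":-0.19,"tz":0,"wx":0,"wy":0,"wz":0,"jaw":0},{"tx":0.44,"ty":-0.31,"tz":0,"wx":0,"wy":0,"wz":0,"jaw":0},{"tx":0.36,"ty":-0.41,"tz":0,"wx":0,"wy":0,"wz":0,"jaw":0},{"tx":0.25,"ty":-0.48,"tz":0,"wx":0,"wy":0,"wz":0,"jaw":0},{"tx":0.14,"ty":-0.52,"tz":0,"wx":0,"wy":0,"wz":0,"jaw":0},{"tx":0.01,"ty":-0.54,"tz":0,"wx":0,"wy":0,"wz":0,"jaw":0},{"tx":-0.11,"ty":-0.53,"tz":0,"wx":0,"wy":0,"wz":0,"jaw":0},{"tx":-0.23,"ty":-0.49,"tz":0,"wx":0,"wy":0,"wz":0,"jaw":0}]'; python3 look.py
```

```text
time: 5.6
eef_pos: [0.4991, -0.0308, 0.1153]
orientation: [-2.222, -2.22, 0.012]
contact_force: [8.3, -10.6, -37.4]
grip_width: 0.41
grasp_force: 35.9
t 5.60 scene area 350 platter 0.881 rad
```

```bash
python3 -m pendant '[{"tx":-0.34,"ty":-0.43,"tz":0.08,"wx":0,"wy":0,"wz":0,"jaw":0},{"tx":-0.42,"ty":-0.33,"tz":0.08,"wx":0,"wy":0,"wz":0,"jaw":0},{"tx":-0.5,"ty":-0.23,"tz":0,"wx":0,"wy":0,"wz":0,"jaw":0},{"tx":-0.53,"ty":-0.11,"tz":0,"wx":0,"wy":0,"wz":0,"jaw":0},{"tx":-0.54,"ty":0.02,"tz":0,"wx":0,"wy":0,"wz":0,"jaw":0},{"tx":-0.52,"ty":0.15,"tz":0,"wx":0,"wy":0,"wz":0,"jaw":0},{"tx":-0.48,"ty":0.25,"tz":0,"wx":0,"wy":0,"wz":0,"jaw":0},{"tx":-0.4,"ty":0.37,"tz":0,"wx":0,"wy":0,"wz":0,"jaw":0},{"tx":-0.31,"ty":0.44,"tz":0,"wx":0,"wy":0,"wz":0,"jaw":0},{"tx":-0.2,"ty":0.51,"tz":0,"wx":0,"wy":0,"wz":0,"jaw":0}]'; python3 look.py;  python3 plan.py 250.66 40/3 40/3 40/3 40/3 40/3 40/3 40/3 40/3 40/3 40/3
```

```text
time: 6.65
eef_pos: [0.5236, -0.1566, 0.1147]
orientation: [2.222, 2.221, 0.005]
contact_force: [2.2, 9.4, 4.1]
grip_width: 0.414
grasp_force: 39.2
t 6.65 scene area 295 platter 2.574 rad
[{"tx":-0.07,"ty":0.53,"tz":0,"wx":0,"wy":0,"wz":0,"jaw":0},{"tx":0.05,"ty":0.54,"tz":0,"wx":0,"wy":0,"wz":0,"jaw":0},{"tx":0.17,"ty":0.52,"tz":0,"wx":0,"wy":0,"wz":0,"jaw":0},{"tx":0.29,"ty":0.46,"tz":0,"wx":0,"wy":0,"wz":0,"jaw":0},{"tx":0.38,"ty":0.38,"tz":0,"wx":0,"wy":0,"wz":0,"jaw":0},{"tx":0.46,"ty":0.28,"tz":0,"wx":0,"wy":0,"wz":0,"jaw":0},{"tx":0.52,"ty":0.17,"tz":0,"wx":0,"wy":0,"wz":0,"jaw":0},{"tx":0.54,"ty":0.04,"tz":0,"wx":0,"wy":0,"wz":0,"jaw":0},{"tx":0.53,"ty":-0.08,"tz":0,"wx":0,"wy":0,"wz":0,"jaw":0},{"tx":0.51,"ty":-0.2,"tz":0,"wx":0,"wy":0,"wz":0,"jaw":0}]
end 383.99
```

```bash
cat > fit.py <<'E'
import numpy as np
from scipy.optimize import least_squares
# events: ("row",deg) .1s, ("cam",) .05 hold + observation at its start
R=40/3
ev=[("r",x) for x in (4,8,12,R,R,R,R,R,R,R)]+[("c",.873)]+[("r",R)]*10+[("c",2.566)]
def sim(J,T,ev,w=0,a=0,full=False):
    obs=[];tr=[];dt=.005
    for e in ev:
        if e[0]=="c": obs.append((a,e[1]));n=10;wc=0
        else: n=20;wc=np.radians(e[1])/.1
        for _ in range(n):
            m=.05*(wc-w)
            if w<=0 and abs(m)<T: w=0;continue
            w=w+dt*(m-T*np.sign(w if w else m))/J
            a+=w*dt
        tr.append((a,w))
    return (obs,tr)
def fit(ev,pri=True):
    f=lambda p:[(a-b)/.02 for a,b in sim(*p,ev)[0] if b is not None]+[(p[0]-.034)/.01,(p[1]-.04)/.015]
    return least_squares(f,[.03,.04],bounds=([.02,.015],[.05,.065]),diff_step=1e-3).x
if __name__=="__main__":
    p=fit(ev);o,tr=sim(*p,ev);print(p,o,"w",[round(x[1],2) for x in tr][::2],"lead",p[1]/.05)
E
python3 fit.py
```

```text
[0.02150474 0.02582569] [(np.float64(0.8702212141537842), 0.873), (np.float64(2.566277283193001), 2.566)] w [np.float64(0.04), np.float64(0.5), np.float64(0.99), np.float64(1.3), np.float64(1.49), np.float64(1.33), np.float64(1.51), np.float64(1.62), np.float64(1.69), np.float64(1.74), np.float64(1.76)] lead 0.5165137563276975
```

```bash
python3 plan.py 250.66 12 12 12 12 12 12 12 12 12 12; python3 plan.py 370.66 12 12 12 12 12 12 12 12 12 12
```

```text
[{"tx":-0.07,"ty":0.48,"tz":0,"wx":0,"wy":0,"wz":0,"jaw":0},{"tx":0.03,"ty":0.49,"tz":0,"wx":0,"wy":0,"wz":0,"jaw":0},{"tx":0.13,"ty":0.47,"tz":0,"wx":0,"wy":0,"wz":0,"jaw":0},{"tx":0.22,"ty":0.43,"tz":0,"wx":0,"wy":0,"wz":0,"jaw":0},{"tx":0.31,"ty":0.38,"tz":0,"wx":0,"wy":0,"wz":0,"jaw":0},{"tx":0.38,"ty":0.3,"tz":0,"wx":0,"wy":0,"wz":0,"jaw":0},{"tx":0.43,"ty":0.22,"tz":0,"wx":0,"wy":0,"wz":0,"jaw":0},{"tx":0.48,"ty":0.13,"tz":0,"wx":0,"wy":0,"wz":0,"jaw":0},{"tx":0.48,"ty":0.02,"tz":0,"wx":0,"wy":0,"wz":0,"jaw":0},{"tx":0.48,"ty":-0.08,"tz":0,"wx":0,"wy":0,"wz":0,"jaw":0}]
end 370.66
[{"tx":0.46,"ty":-0.18,"tz":0,"wx":0,"wy":0,"wz":0,"jaw":0},{"tx":0.41,"ty":-0.26,"tz":0,"wx":0,"wy":0,"wz":0,"jaw":0},{"tx":0.34,"ty":-0.35,"tz":0,"wx":0,"wy":0,"wz":0,"jaw":0},{"tx":0.26,"ty":-0.41,"tz":0,"wx":0,"wy":0,"wz":0,"jaw":0},{"tx":0.18,"ty":-0.46,"tz":0,"wx":0,"wy":0,"wz":0,"jaw":0},{"tx":0.07,"ty":-0.48,"tz":0,"wx":0,"wy":0,"wz":0,"jaw":0},{"tx":-0.03,"ty":-0.49,"tz":0,"wx":0,"wy":0,"wz":0,"jaw":0},{"tx":-0.13,"ty":-0.47,"tz":0,"wx":0,"wy":0,"wz":0,"jaw":0},{"tx":-0.22,"ty":-0.43,"tz":0,"wx":0,"wy":0,"wz":0,"jaw":0},{"tx":-0.31,"ty":-0.38,"tz":0,"wx":0,"wy":0,"wz":0,"jaw":0}]
end 490.66
```

```bash
python3 -m pendant '[{"tx":-0.07,"ty":0.48,"tz":0,"wx":0,"wy":0,"wz":0,"jaw":0},{"tx":0.03,"ty":0.49,"tz":0,"wx":0,"wy":0,"wz":0,"jaw":0},{"tx":0.13,"ty":0.47,"tz":0,"wx":0,"wy":0,"wz":0,"jaw":0},{"tx":0.22,"ty":0.43,"tz":0,"wx":0,"wy":0,"wz":0,"jaw":0},{"tx":0.31,"ty":0.38,"tz":0,"wx":0,"wy":0,"wz":0,"jaw":0},{"tx":0.38,"ty":0.3,"tz":0,"wx":0,"wy":0,"wz":0,"jaw":0},{"tx":0.43,"ty":0.22,"tz":0,"wx":0,"wy":0,"wz":0,"jaw":0},{"tx":0.48,"ty":0.13,"tz":0,"wx":0,"wy":0,"wz":0,"jaw":0},{"tx":0.48,"ty":0.02,"tz":0,"wx":0,"wy":0,"wz":0,"jaw":0},{"tx":0.48,"ty":-0.08,"tz":0,"wx":0,"wy":0,"wz":0,"jaw":0}]';python3 -m pendant '[{"tx":0.46,"ty":-0.18,"tz":0,"wx":0,"wy":0,"wz":0,"jaw":0},{"tx":0.41,"ty":-0.26,"tz":0,"wx":0,"wy":0,"wz":0,"jaw":0},{"tx":0.34,"ty":-0.35,"tz":0,"wx":0,"wy":0,"wz":0,"jaw":0},{"tx":0.26,"ty":-0.41,"tz":0,"wx":0,"wy":0,"wz":0,"jaw":0},{"tx":0.18,"ty":-0.46,"tz":0,"wx":0,"wy":0,"wz":0,"jaw":0},{"tx":0.07,"ty":-0.48,"tz":0,"wx":0,"wy":0,"wz":0,"jaw":0},{"tx":-0.03,"ty":-0.49,"tz":0,"wx":0,"wy":0,"wz":0,"jaw":0},{"tx":-0.13,"ty":-0.47,"tz":0,"wx":0,"wy":0,"wz":0,"jaw":0},{"tx":-0.22,"ty":-0.43,"tz":0,"wx":0,"wy":0,"wz":0,"jaw":0},{"tx":-0.31,"ty":-0.38,"tz":0,"wx":0,"wy":0,"wz":0,"jaw":0}]'; python3 look.py; sed -i 's/^def sim/ev+=[("r",12)]*20+[("c",None)]\ndef sim/' fit.py; python3 fit.py; python3 plan.py 490.66 12 12 12 12 12 12 12 12 12 12
```

```text
time: 7.7
eef_pos: [0.6076, -0.0712, 0.1147]
orientation: [2.221, 2.219, -0.002]
contact_force: [-4.9, -2.8, 6.6]
grip_width: 0.413
grasp_force: 39.7
time: 8.7
eef_pos: [0.49, -0.0388, 0.1147]
orientation: [2.221, 2.222, 0.004]
contact_force: [0.8, 1.7, 6.1]
grip_width: 0.41
grasp_force: 39.6
t 8.70 scene area 274 platter 5.828 rad
[0.02150474 0.02582569] [(np.float64(0.8702212141537842), 0.873), (np.float64(2.566277283193001), 2.566), (np.float64(5.775553026821637), None)] w [np.float64(0.04), np.float64(0.5), np.float64(0.99), np.float64(1.3), np.float64(1.49), np.float64(1.33), np.float64(1.51), np.float64(1.62), np.float64(1.69), np.float64(1.74), np.float64(1.76), np.float64(1.53), np.float64(1.55), np.float64(1.56), np.float64(1.57), np.float64(1.57), np.float64(1.57), np.float64(1.57), np.float64(1.58), np.float64(1.58), np.float64(1.58), np.float64(1.35)] lead 0.5165137563276975
[{"tx":-0.38,"ty":-0.3,"tz":0,"wx":0,"wy":0,"wz":0,"jaw":0},{"tx":-0.43,"ty":-0.22,"tz":0,"wx":0,"wy":0,"wz":0,"jaw":0},{"tx":-0.48,"ty":-0.13,"tz":0,"wx":0,"wy":0,"wz":0,"jaw":0},{"tx":-0.48,"ty":-0.02,"tz":0,"wx":0,"wy":0,"wz":0,"jaw":0},{"tx":-0.48,"ty":0.08,"tz":0,"wx":0,"wy":0,"wz":0,"jaw":0},{"tx":-0.46,"ty":0.18,"tz":0,"wx":0,"wy":0,"wz":0,"jaw":0},{"tx":-0.41,"ty":0.26,"tz":0,"wx":0,"wy":0,"wz":0,"jaw":0},{"tx":-0.34,"ty":0.35,"tz":0,"wx":0,"wy":0,"wz":0,"jaw":0},{"tx":-0.26,"ty":0.41,"tz":0,"wx":0,"wy":0,"wz":0,"jaw":0},{"tx":-0.18,"ty":0.46,"tz":0,"wx":0,"wy":0,"wz":0,"jaw":0}]
end 610.66
```

```bash
python3 plan.py 490.66 18 12 12 12 12 12 12 12 12 12 | sed 's/,"tz":0,"wx":0,"wy":0,"wz":0,"jaw":0//g'; for s in 616.66 736.66 856.66; do python3 plan.py $s 12 12 12 12 12 12 12 12 12 12| sed 's/,"tz":0,"wx":0,"wy":0,"wz":0,"jaw":0//g'; done
```

```text
[{"tx":-0.59,"ty":-0.42},{"tx":-0.46,"ty":-0.18},{"tx":-0.48,"ty":-0.07},{"tx":-0.49,"ty":0.03},{"tx":-0.47,"ty":0.13},{"tx":-0.43,"ty":0.22},{"tx":-0.38,"ty":0.31},{"tx":-0.3,"ty":0.38},{"tx":-0.22,"ty":0.43},{"tx":-0.13,"ty":0.48}]
end 616.66
[{"tx":-0.02,"ty":0.48},{"tx":0.08,"ty":0.48},{"tx":0.18,"ty":0.46},{"tx":0.26,"ty":0.41},{"tx":0.35,"ty":0.34},{"tx":0.41,"ty":0.26},{"tx":0.46,"ty":0.18},{"tx":0.48,"ty":0.07},{"tx":0.49,"ty":-0.03},{"tx":0.47,"ty":-0.13}]
end 736.66
[{"tx":0.43,"ty":-0.22},{"tx":0.38,"ty":-0.31},{"tx":0.3,"ty":-0.38},{"tx":0.22,"ty":-0.43},{"tx":0.13,"ty":-0.48},{"tx":0.02,"ty":-0.48},{"tx":-0.08,"ty":-0.48},{"tx":-0.18,"ty":-0.46},{"tx":-0.26,"ty":-0.41},{"tx":-0.35,"ty":-0.34}]
end 856.66
[{"tx":-0.41,"ty":-0.26},{"tx":-0.46,"ty":-0.18},{"tx":-0.48,"ty":-0.07},{"tx":-0.49,"ty":0.03},{"tx":-0.47,"ty":0.13},{"tx":-0.43,"ty":0.22},{"tx":-0.38,"ty":0.31},{"tx":-0.3,"ty":0.38},{"tx":-0.22,"ty":0.43},{"tx":-0.13,"ty":0.48}]
end 976.66
```

```bash
python3 -m pendant '[{"tx":-0.59,"ty":-0.42,"tz":0,"wx":0,"wy":0,"wz":0,"jaw":0},{"tx":-0.46,"ty":-0.18,"tz":0,"wx":0,"wy":0,"wz":0,"jaw":0},{"tx":-0.48,"ty":-0.07,"tz":0,"wx":0,"wy":0,"wz":0,"jaw":0},{"tx":-0.49,"ty":0.03,"tz":0,"wx":0,"wy":0,"wz":0,"jaw":0},{"tx":-0.47,"ty":0.13,"tz":0,"wx":0,"wy":0,"wz":0,"jaw":0},{"tx":-0.43,"ty":0.22,"tz":0,"wx":0,"wy":0,"wz":0,"jaw":0},{"tx":-0.38,"ty":0.31,"tz":0,"wx":0,"wy":0,"wz":0,"jaw":0},{"tx":-0.3,"ty":0.38,"tz":0,"wx":0,"wy":0,"wz":0,"jaw":0},{"tx":-0.22,"ty":0.43,"tz":0,"wx":0,"wy":0,"wz":0,"jaw":0},{"tx":-0.13,"ty":0.48,"tz":0,"wx":0,"wy":0,"wz":0,"jaw":0}]'
python3 -m pendant '[{"tx":-0.02,"ty":0.48,"tz":0,"wx":0,"wy":0,"wz":0,"jaw":0},{"tx":0.08,"ty":0.48,"tz":0,"wx":0,"wy":0,"wz":0,"jaw":0},{"tx":0.18,"ty":0.46,"tz":0,"wx":0,"wy":0,"wz":0,"jaw":0},{"tx":0.26,"ty":0.41,"tz":0,"wx":0,"wy":0,"wz":0,"jaw":0},{"tx":0.35,"ty":0.34,"tz":0,"wx":0,"wy":0,"wz":0,"jaw":0},{"tx":0.41,"ty":0.26,"tz":0,"wx":0,"wy":0,"wz":0,"jaw":0},{"tx":0.46,"ty":0.18,"tz":0,"wx":0,"wy":0,"wz":0,"jaw":0},{"tx":0.48,"ty":0.07,"tz":0,"wx":0,"wy":0,"wz":0,"jaw":0},{"tx":0.49,"ty":-0.03,"tz":0,"wx":0,"wy":0,"wz":0,"jaw":0},{"tx":0.47,"ty":-0.13,"tz":0,"wx":0,"wy":0,"wz":0,"jaw":0}]'
python3 -m pendant '[{"tx":0.43,"ty":-0.22,"tz":0,"wx":0,"wy":0,"wz":0,"jaw":0},{"tx":0.38,"ty":-0.31,"tz":0,"wx":0,"wy":0,"wz":0,"jaw":0},{"tx":0.3,"ty":-0.38,"tz":0,"wx":0,"wy":0,"wz":0,"jaw":0},{"tx":0.22,"ty":-0.43,"tz":0,"wx":0,"wy":0,"wz":0,"jaw":0},{"tx":0.13,"ty":-0.48,"tz":0,"wx":0,"wy":0,"wz":0,"jaw":0},{"tx":0.02,"ty":-0.48,"tz":0,"wx":0,"wy":0,"wz":0,"jaw":0},{"tx":-0.08,"ty":-0.48,"tz":0,"wx":0,"wy":0,"wz":0,"jaw":0},{"tx":-0.18,"ty":-0.46,"tz":0,"wx":0,"wy":0,"wz":0,"jaw":0},{"tx":-0.26,"ty":-0.41,"tz":0,"wx":0,"wy":0,"wz":0,"jaw":0},{"tx":-0.35,"ty":-0.34,"tz":0,"wx":0,"wy":0,"wz":0,"jaw":0}]'
python3 -m pendant '[{"tx":-0.41,"ty":-0.26,"tz":0,"wx":0,"wy":0,"wz":0,"jaw":0},{"tx":-0.46,"ty":-0.18,"tz":0,"wx":0,"wy":0,"wz":0,"jaw":0},{"tx":-0.48,"ty":-0.07,"tz":0,"wx":0,"wy":0,"wz":0,"jaw":0},{"tx":-0.49,"ty":0.03,"tz":0,"wx":0,"wy":0,"wz":0,"jaw":0},{"tx":-0.47,"ty":0.13,"tz":0,"wx":0,"wy":0,"wz":0,"jaw":0},{"tx":-0.43,"ty":0.22,"tz":0,"wx":0,"wy":0,"wz":0,"jaw":0},{"tx":-0.38,"ty":0.31,"tz":0,"wx":0,"wy":0,"wz":0,"jaw":0},{"tx":-0.3,"ty":0.38,"tz":0,"wx":0,"wy":0,"wz":0,"jaw":0},{"tx":-0.22,"ty":0.43,"tz":0,"wx":0,"wy":0,"wz":0,"jaw":0},{"tx":-0.13,"ty":0.48,"tz":0,"wx":0,"wy":0,"wz":0,"jaw":0}]'
python3 -m pendant '[{"tx":-0.02,"ty":0.48,"tz":0,"wx":0,"wy":0,"wz":0,"jaw":0},{"tx":0.08,"ty":0.48,"tz":0,"wx":0,"wy":0,"wz":0,"jaw":0},{"tx":0.18,"ty":0.46,"tz":0,"wx":0,"wy":0,"wz":0,"jaw":0},{"tx":0.26,"ty":0.41,"tz":0,"wx":0,"wy":0,"wz":0,"jaw":0},{"tx":0.35,"ty":0.34,"tz":0,"wx":0,"wy":0,"wz":0,"jaw":0},{"tx":0.41,"ty":0.26,"tz":0,"wx":0,"wy":0,"wz":0,"jaw":0},{"tx":0.46,"ty":0.18,"tz":0,"wx":0,"wy":0,"wz":0,"jaw":0},{"tx":0.48,"ty":0.07,"tz":0,"wx":0,"wy":0,"wz":0,"jaw":0},{"tx":0.49,"ty":-0.03,"tz":0,"wx":0,"wy":0,"wz":0,"jaw":0},{"tx":0.47,"ty":-0.13,"tz":0,"wx":0,"wy":0,"wz":0,"jaw":0}]'
python3 -m pendant '[{"tx":0.43,"ty":-0.22,"tz":0,"wx":0,"wy":0,"wz":0,"jaw":0},{"tx":0.38,"ty":-0.31,"tz":0,"wx":0,"wy":0,"wz":0,"jaw":0},{"tx":0.3,"ty":-0.38,"tz":0,"wx":0,"wy":0,"wz":0,"jaw":0},{"tx":0.22,"ty":-0.43,"tz":0,"wx":0,"wy":0,"wz":0,"jaw":0},{"tx":0.13,"ty":-0.48,"tz":0,"wx":0,"wy":0,"wz":0,"jaw":0},{"tx":0.02,"ty":-0.48,"tz":0,"wx":0,"wy":0,"wz":0,"jaw":0},{"tx":-0.08,"ty":-0.48,"tz":0,"wx":0,"wy":0,"wz":0,"jaw":0},{"tx":-0.18,"ty":-0.46,"tz":0,"wx":0,"wy":0,"wz":0,"jaw":0},{"tx":-0.26,"ty":-0.41,"tz":0,"wx":0,"wy":0,"wz":0,"jaw":0},{"tx":-0.35,"ty":-0.34,"tz":0,"wx":0,"wy":0,"wz":0,"jaw":0}]'; python3 look.py
```

```text
time: 9.75
eef_pos: [0.5306, -0.1579, 0.1146]
orientation: [2.222, 2.22, 0.004]
contact_force: [-0.6, 7.9, 8.4]
grip_width: 0.414
grasp_force: 39.8
time: 10.75
eef_pos: [0.6052, -0.0635, 0.1147]
orientation: [2.221, 2.219, -0.001]
contact_force: [-4.1, -2.0, 9.7]
grip_width: 0.412
grasp_force: 40.0
time: 11.75
eef_pos: [0.4851, -0.0442, 0.1146]
orientation: [2.221, 2.222, 0.003]
contact_force: [-0.4, 1.4, 8.1]
grip_width: 0.411
grasp_force: 39.8
time: 12.75
eef_pos: [0.5306, -0.1579, 0.1146]
orientation: [2.222, 2.22, 0.005]
contact_force: [0.4, 7.3, 7.3]
grip_width: 0.412
grasp_force: 39.8
time: 13.75
eef_pos: [0.6052, -0.0635, 0.1146]
orientation: [2.221, 2.219, -0.001]
contact_force: [-3.5, -2.1, 8.4]
grip_width: 0.413
grasp_force: 40.0
time: 14.75
eef_pos: [0.4851, -0.0442, 0.1146]
orientation: [2.221, 2.222, 0.003]
contact_force: [-0.7, 1.3, 7.7]
grip_width: 0.407
grasp_force: 39.8
t 14.75 scene area 413 platter 3.087 rad
```

```bash
sed -i 's/ev+=.*/ev+=[("r",12)]*20+[("c",5.820)]+[("r",18)]+[("r",12)]*59+[("c",15.645)]/; s/\[.02,.015\],\[.05/[.0215,.015],[.05/' fit.py
cat >> fit.py <<'E'
    print("now",tr[-1], "minmax in run",min(x[1] for x in tr[-61:-1]),max(x[1] for x in tr[-61:-1]))
    tgt=5.007-.008+4*np.pi-0.0
    for n in range(1,14):
        for last in ([12]*n+[8,4],):
            o2,t2=sim(*p,[("r",x) for x in last]+[("r",0)]*15,w=tr[-1][1],a=tr[-1][0]); print(n,round(t2[-1][0]-tgt,3),round(t2[-1][1],3))
E
python3 fit.py
```

```text
[0.02371226 0.02384   ] [(np.float64(0.848747524709438), 0.873), (np.float64(2.558214502261725), 2.566), (np.float64(5.850204136540631), 5.82), (np.float64(15.636270315547614), 15.645)] w [np.float64(0.04), np.float64(0.48), np.float64(0.95), np.float64(1.26), np.float64(1.47), np.float64(1.34), np.float64(1.51), np.float64(1.63), np.float64(1.71), np.float64(1.76), np.float64(1.79), np.float64(1.57), np.float64(1.59), np.float64(1.6), np.float64(1.6), np.float64(1.61), np.float64(1.61), np.float64(1.61), np.float64(1.62), np.float64(1.62), np.float64(1.62), np.float64(1.41), np.float64(1.64), np.float64(1.63), np.float64(1.63), np.float64(1.62), np.float64(1.62), np.float64(1.62), np.float64(1.62), np.float64(1.62), np.float64(1.62), np.float64(1.62), np.float64(1.62), np.float64(1.62), np.float64(1.62), np.float64(1.62), np.float64(1.62), np.float64(1.62), np.float64(1.62), np.float64(1.62), np.float64(1.62), np.float64(1.62), np.float64(1.62), np.float64(1.62), np.float64(1.62), np.float64(1.62), np.float64(1.62), np.float64(1.62), np.float64(1.62), np.float64(1.62), np.float64(1.62), np.float64(1.62)] lead 0.47680000221943536
now (np.float64(15.7112657780199), np.float64(1.4069687621690072)) minmax in run 1.6175952076817124 1.646642271451097
1 -1.192 0
2 -1.033 0
3 -0.873 0
4 -0.713 0
5 -0.553 0
6 -0.393 0
7 -0.232 0
8 -0.071 0
9 0.09 0
10 0.251 0
11 0.413 0
12 0.574 0
13 0.736 0
```

```bash
python3 plan.py 1216.66 12 12 12 12 12 12 12 12 10 6| sed 's/,"tz":0,"wx":0,"wy":0,"wz":0,"jaw":0//g'
```

```text
[{"tx":-0.41,"ty":-0.26},{"tx":-0.46,"ty":-0.18},{"tx":-0.48,"ty":-0.07},{"tx":-0.49,"ty":0.03},{"tx":-0.47,"ty":0.13},{"tx":-0.43,"ty":0.22},{"tx":-0.38,"ty":0.31},{"tx":-0.3,"ty":0.38},{"tx":-0.19,"ty":0.36},{"tx":-0.08,"ty":0.23}]
end 1328.66
```

```bash
python3 -m pendant '[{"tx":-0.41,"ty":-0.26,"tz":0,"wx":0,"wy":0,"wz":0,"jaw":0},{"tx":-0.46,"ty":-0.18,"tz":0,"wx":0,"wy":0,"wz":0,"jaw":0},{"tx":-0.48,"ty":-0.07,"tz":0,"wx":0,"wy":0,"wz":0,"jaw":0},{"tx":-0.49,"ty":0.03,"tz":0,"wx":0,"wy":0,"wz":0,"jaw":0},{"tx":-0.47,"ty":0.13,"tz":0,"wx":0,"wy":0,"wz":0,"jaw":0},{"tx":-0.43,"ty":0.22,"tz":0,"wx":0,"wy":0,"wz":0,"jaw":0},{"tx":-0.38,"ty":0.31,"tz":0,"wx":0,"wy":0,"wz":0,"jaw":0},{"tx":-0.3,"ty":0.38,"tz":0,"wx":0,"wy":0,"wz":0,"jaw":0},{"tx":-0.19,"ty":0.36,"tz":0,"wx":0,"wy":0,"wz":0,"jaw":0},{"tx":-0.08,"ty":0.23,"tz":0,"wx":0,"wy":0,"wz":0,"jaw":0}]'
python3 -m pendant '[{"tx":0,"ty":0,"tz":0,"wx":0,"wy":0,"wz":0,"jaw":0},{"tx":0,"ty":0,"tz":0,"wx":0,"wy":0,"wz":0,"jaw":0},{"tx":0,"ty":0,"tz":0,"wx":0,"wy":0,"wz":0,"jaw":0},{"tx":0,"ty":0,"tz":0,"wx":0,"wy":0,"wz":0,"jaw":0},{"tx":0,"ty":0,"tz":0,"wx":0,"wy":0,"wz":0,"jaw":0},{"tx":0,"ty":0,"tz":0,"wx":0,"wy":0,"wz":0,"jaw":0},{"tx":0,"ty":0,"tz":0,"wx":0,"wy":0,"wz":0,"jaw":0},{"tx":0,"ty":0,"tz":0,"wx":0,"wy":0,"wz":0,"jaw":0},{"tx":0,"ty":0,"tz":0,"wx":0,"wy":0,"wz":0,"jaw":0},{"tx":0,"ty":0,"tz":0,"wx":0,"wy":0,"wz":0,"jaw":0}]'
python3 - <<'E'
from look import *
look();look("top");p,_=snapshot("scene")
q,_=snapshot("top");a=cv2.resize(p[220:320,380:480],None,fx=4,fy=4);b=cv2.resize(q[220:320,90:190],None,fx=4,fy=4)
cv2.imwrite("pics/stop.png",np.hstack([a,b])[:,:,::-1])
E
```

```text
time: 15.8
eef_pos: [0.5217, -0.156, 0.1146]
orientation: [2.221, 2.219, 0.004]
contact_force: [-0.3, 3.3, 7.0]
grip_width: 0.411
grasp_force: 39.5
time: 16.8
eef_pos: [0.5208, -0.1557, 0.1147]
orientation: [2.22, 2.22, 0.003]
contact_force: [1.5, 2.0, 5.8]
grip_width: 0.411
grasp_force: 39.5
t 16.80 scene area 251 platter 5.146 rad
t 16.85 top area 194 platter 5.135 rad
```

View pics/stop.png

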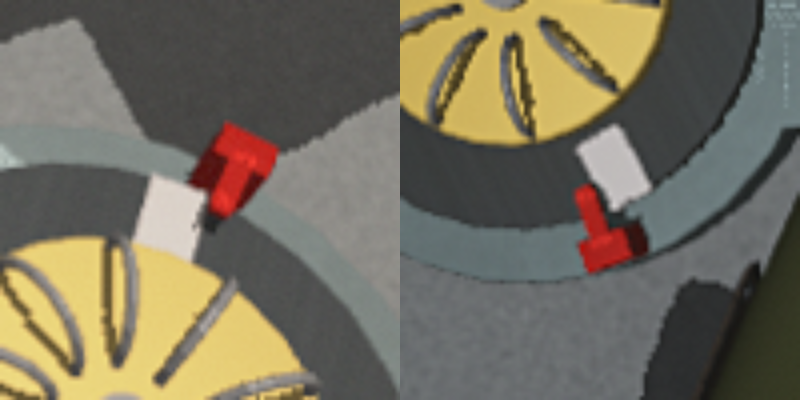

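The pointer tip (right crop 585,190; left crop 222,212) stands just clockwise of the mark, so the mark has overshot by roughly 10–18 mm. I'll work out the exact figure.

Run:
```python
from h import *
C=np.array([.516,.2085])
def pr(n,uv,z):
    m=plane(n,uv,z)[:,:2].mean(0)-C; return m.round(4),np.hypot(*m).round(4),(np.degrees(np.arctan2(m[1],m[0]))%360).round(2)
q=np.array([(178,147),(217,125),(250,190),(212,210)])/4+[90,220]-.4
print("mark top",pr("top",q,.094))
q=np.array([(150,174),(207,192),(187,262),(133,240)])/4+[380,220]-.4
print("mark scene",pr("scene",q,.094))
for n,o,T,B in(("top",[90,220],(183,190),(205,250)),("scene",[380,220],(222,212),(240,160))):
    for uv in (T,B): print("ptr",n,pr(n,[np.array(uv)/4+o-.4],.114))
```

```text
mark top (array([-0.1126, -0.0614]), np.float64(0.1282), np.float64(208.6))
mark scene (array([-0.1119, -0.0633]), np.float64(0.1285), np.float64(209.48))
ptr top (array([-0.1256, -0.0478]), np.float64(0.1344), np.float64(200.85))
ptr top (array([-0.1615, -0.062 ]), np.float64(0.173), np.float64(200.99))
ptr scene (array([-0.1238, -0.0466]), np.float64(0.1323), np.float64(200.65))
ptr scene (array([-0.1529, -0.0604]), np.float64(0.1644), np.float64(201.56))
```

```bash
python3 plan.py 1328.66 -2 -3.6 -3.6 -3.6 -3.6 -3.6 -3.6 -3.6 -2 | sed 's/,"tz":0,"wx":0,"wy":0,"wz":0,"jaw":0//g'
```

```text
[{"tx":0.02,"ty":-0.08},{"tx":0.05,"ty":-0.14},{"tx":0.06,"ty":-0.13},{"tx":0.07,"ty":-0.13},{"tx":0.08,"ty":-0.13},{"tx":0.08,"ty":-0.12},{"tx":0.09,"ty":-0.11},{"tx":0.1,"ty":-0.11},{"tx":0.06,"ty":-0.06}]
end 1299.46
```

```bash
python3 -m pendant '[{"tx":0.02,"ty":-0.08,"tz":0,"wx":0,"wy":0,"wz":0,"jaw":0},{"tx":0.05,"ty":-0.14,"tz":0,"wx":0,"wy":0,"wz":0,"jaw":0},{"tx":0.06,"ty":-0.13,"tz":0,"wx":0,"wy":0,"wz":0,"jaw":0},{"tx":0.07,"ty":-0.13,"tz":0,"wx":0,"wy":0,"wz":0,"jaw":0},{"tx":0.08,"ty":-0.13,"tz":0,"wx":0,"wy":0,"wz":0,"jaw":0},{"tx":0.08,"ty":-0.12,"tz":0,"wx":0,"wy":0,"wz":0,"jaw":0},{"tx":0.09,"ty":-0.11,"tz":0,"wx":0,"wy":0,"wz":0,"jaw":0},{"tx":0.1,"ty":-0.11,"tz":0,"wx":0,"wy":0,"wz":0,"jaw":0},{"tx":0.06,"ty":-0.06,"tz":0,"wx":0,"wy":0,"wz":0,"jaw":0},{"tx":0,"ty":0,"tz":0,"wx":0,"wy":0,"wz":0,"jaw":0}]'
python3 -m pendant '[{"tx":0,"ty":0,"tz":0,"wx":0,"wy":0,"wz":0,"jaw":0},{"tx":0,"ty":0,"tz":0,"wx":0,"wy":0,"wz":0,"jaw":0},{"tx":0,"ty":0,"tz":0,"wx":0,"wy":0,"wz":0,"jaw":0},{"tx":0,"ty":0,"tz":0,"wx":0,"wy":0,"wz":0,"jaw":0}]'
python3 - <<'E'
from look import *
look();look("top");p,_=snapshot("scene")
q,_=snapshot("top");a=cv2.resize(p[220:320,380:480],None,fx=4,fy=4);b=cv2.resize(q[220:320,90:190],None,fx=4,fy=4)
cv2.imwrite("pics/stop2.png",np.hstack([a,b])[:,:,::-1])
E
```

```text
time: 18.0
eef_pos: [0.49, -0.1376, 0.1146]
orientation: [2.22, 2.219, 0.001]
contact_force: [-1.0, 0.7, 7.3]
grip_width: 0.412
grasp_force: 39.7
time: 18.4
eef_pos: [0.4901, -0.1378, 0.1146]
orientation: [2.22, 2.219, 0.001]
contact_force: [-0.7, 0.4, 6.6]
grip_width: 0.414
grasp_force: 39.7
t 18.40 scene area 219 platter 4.968 rad
t 18.45 top area 152 platter 4.963 rad
```

View pics/stop2.png

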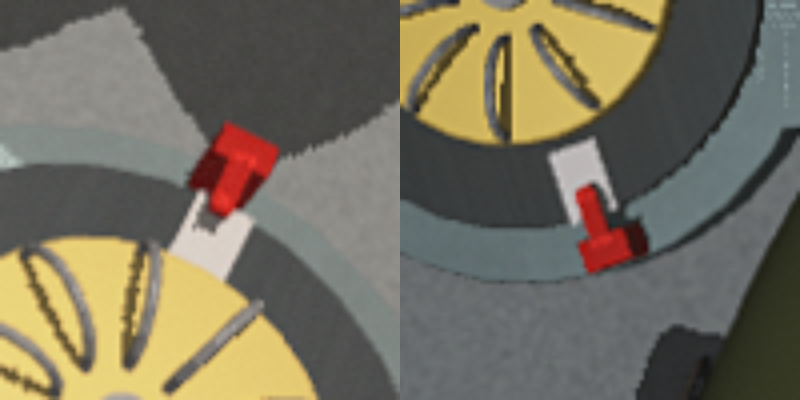

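The pointer tip now lies over the white mark in both views (left crop 215,215; right crop 187,195), about 5 mm off centre. I'll release and retract.

```bash
python3 -m pendant '[{"tx":0,"ty":0,"tz":0,"wx":0,"wy":0,"wz":0,"jaw":38},{"tx":0,"ty":0,"tz":0,"wx":0,"wy":0,"wz":0,"jaw":44},{"tx":0,"ty":0,"tz":0,"wx":0,"wy":0,"wz":0,"jaw":55},{"tx":0,"ty":0,"tz":0,"wx":0,"wy":0,"wz":0,"jaw":65},{"tx":0,"ty":0,"tz":0,"wx":0,"wy":0,"wz":0,"jaw":65},{"tx":0,"ty":0,"tz":-0.5,"wx":0,"wy":0,"wz":0,"jaw":65},{"tx":0,"ty":0,"tz":-0.9,"wx":0,"wy":0,"wz":0,"jaw":65},{"tx":0,"ty":0,"tz":-0.9,"wx":0,"wy":0,"wz":0,"jaw":65},{"tx":0,"ty":0,"tz":-0.9,"wx":0,"wy":0,"wz":0,"jaw":65},{"tx":0,"ty":0,"tz":-0.5,"wx":0,"wy":0,"wz":0,"jaw":65}]'
python3 -m pendant '[{"tx":0,"ty":0,"tz":0,"wx":0,"wy":0,"wz":0,"jaw":65},{"tx":0,"ty":0,"tz":0,"wx":0,"wy":0,"wz":0,"jaw":65},{"tx":0,"ty":0,"tz":0,"wx":0,"wy":0,"wz":0,"jaw":65},{"tx":0,"ty":0,"tz":0,"wx":0,"wy":0,"wz":0,"jaw":65},{"tx":0,"ty":0,"tz":0,"wx":0,"wy":0,"wz":0,"jaw":65}]';python3 - <<'E'
from look import *
look();look("top")
E
```

```text
time: 19.6
eef_pos: [0.49, -0.1373, 0.2267]
orientation: [2.22, 2.219, 0.002]
contact_force: [0.5, -0.4, -0.0]
grip_width: 0.762
grasp_force: 0.0
time: 20.1
eef_pos: [0.4886, -0.137, 0.2235]
orientation: [-2.221, -2.22, 0.001]
contact_force: [0.3, -0.2, -0.7]
grip_width: 0.76
grasp_force: 0.0
t 20.10 scene area 218 platter 4.968 rad
t 20.15 top area 153 platter 4.962 rad
```

```bash
python3 -c "
from rig import *;print(hand_in())"
```

```text
the job is handed in; nothing more can be done
None
```

I handed the job in at about 20 s: the platter averaged about 1.62 rad/s (15.5 rpm) over the 6 s run, then stopped with the pointer about 5 mm off the mark's centre, and the knob is released; it overshot first and I nudged it back about 0.17 rad, below 3 rpm by estimate, and the verdict was not shown to me.

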